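# Stack a lunch carrier

### The job

Pack the lunch carrier on the counter: first set the closed food container down flat on the floor of the carrier between its corner uprights, then the blue snack tray on top of it, then the wooden lid on the tray with its handle up. Let go of each part once it sits squarely and fully down, before adding the next; lower the parts in rather than dropping them, and leave the spatula, measuring cup and utensil holder where they are.

Things in the scene. Friction and masses are not known exactly. Their poses are not given: they have to be found in the camera images.
- carrier: Dark steel lunch carrier, fixed. Floor plate 70 x 120 x 6 mm with an L-shaped upright (3 mm sheet, legs 16 mm) at each corner; pocket 64 x 114 mm inside. Uprights vertical to 76 mm above the counter, then flare outward to 84 mm. Long sides open for 82 mm between uprights, so fingers fit there. Origin: centre of the underside, on the counter. x along the pocket's width, y along its length, z up.
- carrier_floor (a point): Centre of the carrier's pocket floor, 6 mm above the counter; axes as the carrier's. Parts have 2 mm play on each side in the pocket.
- container: Closed food container, white with flat green lid: a rigid block 60 x 110 x 42 mm, 0.11 to 0.29 kg. Origin: centre of its underside. x along its 60 mm width, y along its 110 mm length, z up. Same after a half turn. Grip it across the 60 mm width near its top (TCP some 4 mm below the top), so that the gripper's body clears the carrier's uprights.
- tray: Blue snack tray, open-topped, with one dividing wall: 60 x 110 x 22 mm outside, walls 3 mm, about 0.07 kg. Origin: centre of its underside. x along its 60 mm width, y along its 110 mm length, z up. Same after a half turn. It rests on the container's flat top. Grip it across the 60 mm width by its outer long sides.
- lid: Pale wooden lid: flat board 60 x 110 x 12 mm with a dark handle bar on top (14 mm wide in x, 60 mm long in y, from 12 to 34 mm above the underside, centred), about 0.09 kg. Origin: centre of its underside. x along its 60 mm width, y along its 110 mm length, z up. Same after a half turn. It rests flat on the tray's rim.
- lid_grip (a point): Point in the middle of the lid's handle bar, 26 mm above the lid's underside; axes as the lid's. Pinch the bar across its 14 mm width.
- spatula: Bystander: blue silicone spatula, 270 mm long, lying flat beyond the carrier. Origin: the middle underneath; x along its length. Leave alone.
- measuring_cup: Bystander: aluminium measuring cup, 72 mm across the rim, 55 mm high, with a flat handle pointing along its x to 123 mm from the origin. Origin: centre of its underside. Leave alone.
- utensil_holder: Bystander: stainless steel cylinder 104 mm across, 150 mm high, with utensils standing up to about 330 mm. Origin: centre of its underside. Leave alone.
There are look-alikes about, which are no part of the job. What is shaped like the carrier but yellow is not meant.

How it is judged:
By the outcome, as a careful person would: the job done as asked, in the order asked, and still so for the second after the job is handed in, with the robot touching nothing.
It also fails if it takes over 72 s, if anything falls off the work surface, if the arm or the gripper's body presses on something with over 40 N, if the wrist force passes 120 N, or if a joint passes its speed limit or range.

### The arm

A 6-joint arm with a two-finger parallel gripper is mounted at the origin on the work surface. World frame = base frame: x ahead of the robot, y to its left, z up, the work surface at z = 0. Lengths are in mm, angles in rad, forces in N, time in s.
With the tool pointing down it reaches from about 350 to 875 mm from the base axis. Payload 4.2 kg.
Tool frame: the origin (TCP) lies between the finger pads, 19 mm behind the fingertips; this is the grasp point; z points along the fingers, y is the line along which they close (so a half turn about z gives the same grasp; the last joint's range is limited). The gripper opens to 85 mm and grips with 20 to 120 N. Pads are 22 mm wide; open, the fingers measure 114 mm over their backs; the gripper's body (76 mm by 85 mm) begins 54 mm behind the grasp point. The pads swing forward as they close: fully open they stand 13 mm farther back than shut.
Start: joints at [-1.081, 0.385, 0.008, 0, -1.194, -0.259], TCP at [142.99, -608.402, 250.012] pointing down, gripper open.
Joint ranges: [-3.14, 3.14], [-1.21, 2.06], [-1.07, 1.41], [-3.16, 2.05], [-2.99, -0.16], [-3.1, 3.1]. Speed limits (rad/s): [2.79, 2.79, 3.14, 3.14, 3.14, 3.14].

### API

Orientations are given as a unit quaternion [x, y, z, w].
In Python, from station import robot gives the robot as it stands. The module is installed in compiled form; this text tells all that it offers.
- The arm moves only by the shell command python3 -m jog 'ROWS' [FORCE]. ROWS is JSON, a list of rows, each an object with "translation": the shift along the world's x, y, z in m, a list of three; "rot": the turn, a rotation vector about the world's x, y, z in rad, a list of three; "gripper": the finger opening in m, from 0 to 0.0854. In form: [{"translation": [tx, ty, tz], "rot": [wx, wy, wz], "gripper": gripper}, ...]. A call has exactly 8 rows; each row shifts and turns the commanded pose from where the row before left it; what a row does not reach is not made up. A row lasts 1/12 s, in which the tool goes at most 41.7 mm and 7.16 degrees, less where a joint would pass 70% of its speed; a pose out of reach is approached as far as the arm can. A call is refused whole if a number of a shift passes 0.0417 or a number of a turn 0.125, either way. A call with a gripper value outside its range is refused whole. The fingers move at their own pace and stop on an object; FORCE is the grip in N (left out, the last holds). Time passes only in rows, so rows that do not move let the fingers close, or fill a call up. It gives the time, the measured TCP pose, the force, the opening and the grip force at its end, in the units of the state.
- robot.get_obs(): the state, without advancing time (a new reading comes with each control period).
- robot.camera(name): name is "scene" or "top"; returns a dict with "img" (480x640x3 uint8, blue, green, red), "K" (3x3 intrinsics, pixels), "rvec" (rotation vector, rad) and "tvec" (3), from world to camera coordinates, as OpenCV has them. Camera axes: x right, y down, z forward; pixel columns grow to the right and rows downward; lengths in mm; the calibration is good to about 2 mm. A picture is of the moment at which its call begins. There is no depth.
- robot.job_done(): hands the job in; it is judged then, once.
The state is a dict: "t": time; "q": joint angles; "joint_vel": joint speeds; "joint_torque": joint torques, N m; "eef_pos": TCP position; "ee_rot": TCP orientation; "contact_force": force on the tool from outside, world axes, zero at the start; "wrist_torque": the same for the moment, N m; "width": finger opening in mm; "gripper_force": force on a finger pad.
Only numpy, scipy, OpenCV 4.12 (cv2) and the standard library are available. Lean on these libraries where they do the work, as an engineer would, in place of code of your own. Each camera call takes 0.05 s, during which the arm holds its last target. There are 200 camera calls.

## Working session

There is one attempt and no reset: what is moved stays moved. The work goes in short steps, Python scripts to look and compute and a shell command to move; the robot and the scene stay as the last step left them, time stands still between calls to the robot, and variables do not carry over. Pictures are saved under pics/ and viewed, at most 10 in all, crops included, and the job is handed in when it is done.

```bash
mkdir -p pics; python3 - <<'E'
from station import robot
import cv2,json
o=robot.get_obs();print(o['t'],o['eef_pos'],o['ee_rot'],o['width'])
for n in('scene','top'):
    c=robot.camera(n);cv2.imwrite(f'pics/{n}0.png',c['img']);print(c['K'],c['rvec'],c['tvec'])
E
```

```text
0.0 [ 142.87420675 -607.89418907  248.9328681 ] [-1.15052239e-01  9.93358864e-01  1.06143545e-03 -1.54474922e-04] 85.36511853675582
[[623.39026869   0.         328.85475501]
 [  0.         623.39026869 237.9494665 ]
 [  0.           0.           1.        ]] [ 1.78269807  2.00298337 -0.58676119] [ 157.23937286 -406.80414099 1980.63421603]
[[603.59368213   0.         319.68174285]
 [  0.         603.59368213 242.10397628]
 [  0.           0.           1.        ]] [ 2.12176058 -2.18126012  0.16738324] [ -94.17771554  554.92563514 1688.56699877]
```

View pics/scene0.png

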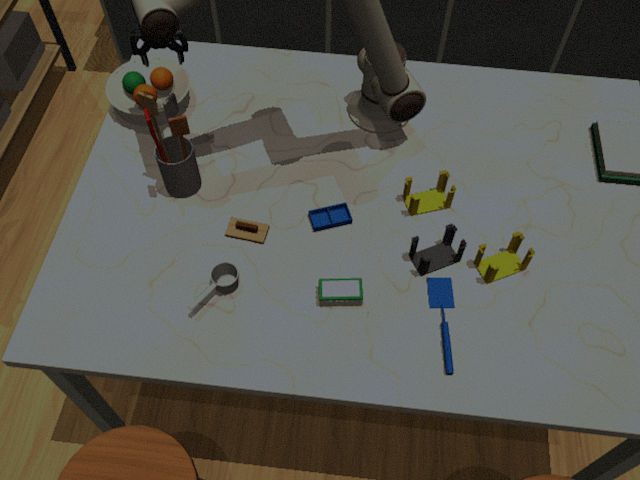

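View pics/top0.png

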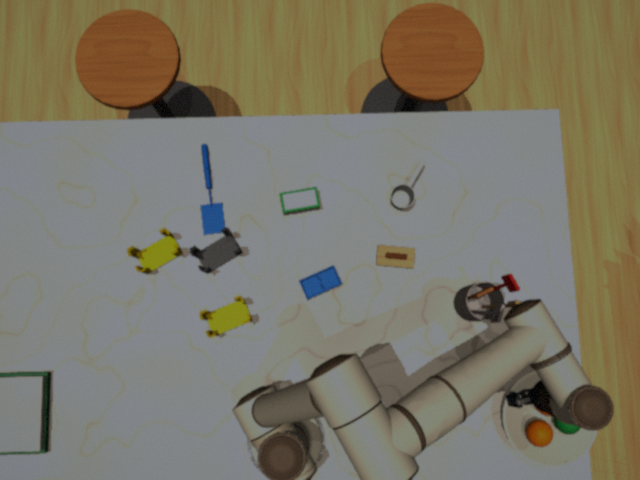

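The scene view shows the container (340,291), tray (330,217), lid (247,230) and dark carrier (437,255), with yellow decoys on either side of the carrier. In the top view they are at (300,200), (321,282), (396,256) and (217,250).

```bash
cat > h.py <<'E'
import numpy as np,cv2
from station import robot
def cam(n,k=1):
    c=robot.camera(n);im=c['img'].astype(float)
    for _ in range(k-1): im+=robot.camera(n)['img']
    c['img']=(im/k).astype(np.uint8);c['R']=cv2.Rodrigues(np.array(c['rvec']))[0];c['t']=np.array(c['tvec']).ravel();return c
def cast(c,uv,z):
    uv=np.atleast_2d(np.array(uv,float));d=np.c_[uv,np.ones(len(uv))]@np.linalg.inv(c['K']).T@c['R']
    o=-c['R'].T@c['t'];return (o+d*((z-o[2])/d[:,2])[:,None])
def proj(c,P):
    return cv2.projectPoints(np.atleast_2d(np.array(P,float)),np.array(c['rvec']),c['t'],c['K'],None)[0][:,0]
def blob(c,mask,box,z,close=5):
    m=np.zeros_like(mask);x0,y0,x1,y1=box;m[y0:y1,x0:x1]=mask[y0:y1,x0:x1]
    m=cv2.morphologyEx(m,cv2.MORPH_CLOSE,np.ones((close,close)))
    cs=cv2.findContours(m,cv2.RETR_EXTERNAL,cv2.CHAIN_APPROX_NONE)[0];k=max(cs,key=cv2.contourArea)
    f=np.zeros_like(m);cv2.drawContours(f,[k],-1,255,-1)
    yx=np.argwhere(f)[:,::-1];w=cast(c,yx,z)[:,:2];ctr=w.mean(0)
    C=np.cov((w-ctr).T);e,v=np.linalg.eigh(C)
    return ctr,np.degrees(np.arctan2(v[1,1],v[0,1])),np.sqrt(12*e) # centre, long-axis angle, w,l
E
python3 - <<'E'
from h import *
for n,boxes in(('top',dict(cont=(270,175,330,225),tray=(290,255,350,310),lid=(365,235,425,280))),('scene',dict(cont=(310,265,375,315),tray=(300,195,360,240),lid=(215,210,280,250)))):
    c=cam(n,4);im=c['img'];b,g,r=[im[...,i].astype(int) for i in range(3)];print(n)
    ms=dict(cont=(g-np.maximum(r,b)>25),tray=(b-r>40),lid=(r-b>25))
    for k,z in(('cont',42),('tray',22),('lid',12)):
        print(k,*blob(c,(ms[k]*255).astype(np.uint8),boxes[k],z))
    cr={'top':(180,220,70,60),'scene':(400,220,75,60)}[n];x,y,w,h=cr
    A=cv2.resize(im[y:y+h,x:x+w],None,fx=5.3,fy=5.3,interpolation=cv2.INTER_CUBIC)
    x,y,w,h={'top':(270,170,70,60),'scene':(310,260,75,60)}[n]
    B=cv2.resize(im[y:y+h,x:x+w],None,fx=5.3,fy=5.3,interpolation=cv2.INTER_CUBIC)
    A=cv2.resize(A,(395,300));B=cv2.resize(B,(395,300)); 
    globals()['row_'+n]=np.clip(np.hstack([A,B])*1.6,0,255)
cv2.imwrite('pics/crops.png',np.vstack([row_top,row_scene]))
E
```

```text
top
cont [677.23669845 -54.44883817] 98.26251400628848 [ 59.61580045 108.61372903]
tray [ 439.35363619 -107.60772892] 112.47445619106769 [ 58.71651002 108.64369745]
lid [ 508.72678321 -327.99080848] 83.07617646303243 [ 59.57083693 109.14056997]
scene
cont [680.77362078 -54.04783952] 98.16049030982053 [ 59.58772601 109.04109198]
tray [ 442.03736944 -106.25398014] 113.20852979127709 [ 61.33118208 110.02164509]
lid [ 512.24799136 -326.50956596] 82.74721876651024 [ 61.81053623 110.03318342][ WARN:0@5.419] global loadsave.cpp:1063 imwrite_ Unsupported depth image for selected encoder is fallbacked to CV_8U.
```

View pics/crops.png

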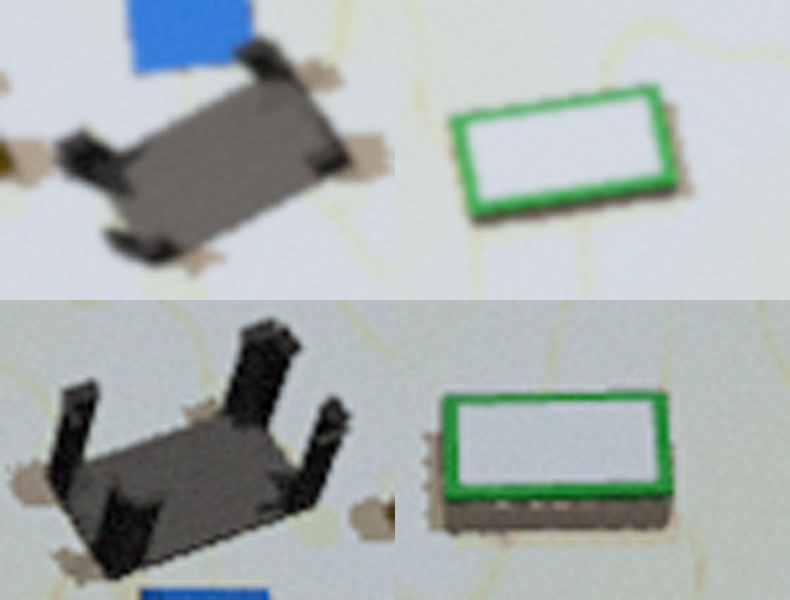

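The crops show the dark carrier with four uprights. Its floor plate edges are clear between the uprights in both views. The container has a green rim and a white top. Next I'll measure the carrier from edge profiles.

```bash
cat > car.py <<'E'
from h import *
from scipy.ndimage import map_coordinates
def edges(c,ctr,yaw,th=115):
    g=c['img'].max(axis=2).astype(float);o=-c['R'].T@c['t']
    for it in range(3):
        a=np.array([np.cos(yaw),np.sin(yaw)]);b=np.array([-a[1],a[0]]) # a: width x, b: length y
        def edge(n,t,half,offs):
            z=0 if n@(o[:2]-ctr)>half else 6
            s=np.arange(half-14,half+14,.25);P=[]
            for f in offs:
                w=ctr+n*s[:,None]+t*f;uv=proj(c,np.c_[w,np.full(len(s),z)])
                v=map_coordinates(g,[uv[:,1],uv[:,0]],order=1)
                i=np.where((v[:-1]<th)&(v[1:]>=th))[0]
                if len(i): P.append((f,s[i[0]]))
            return np.array(P)
        r={k:edge(n,t,h,of) for k,n,t,h,of in(('+x',a,b,35,np.arange(-34,35,2)),('-x',-a,b,35,np.arange(-34,35,2)),('+y',b,a,60,np.arange(-13,14,2)),('-y',-b,a,60,np.arange(-13,14,2)))}
        m={k:np.median(v[:,1]) if len(v) else np.nan for k,v in r.items()}
        sl=[np.polyfit(r['+x'][:,0],r['+x'][:,1],1)[0],-np.polyfit(r['-x'][:,0],r['-x'][:,1],1)[0]]
        ctr=ctr+a*(m['+x']-m['-x'])/2+b*(m['+y']-m['-y'])/2; yaw=yaw-np.mean(sl)
    return ctr,np.degrees(yaw),m,sl,{k:len(v) for k,v in r.items()}
E
python3 - <<'E'
from car import *
for n,pts in(('top',[217,250]),('scene',[436,258])):
    c=cam(n,4);print(n,-c['R'].T@c['t']);x,y=pts;p=cast(c,pts,6)[0,:2]
    g=c['img'].max(axis=2);print(g[y-2:y+2,x-2:x+2].mean(),g[y-30:y+30,x-30:x+30].max())
    # long axis from picture
    e={'top':([197,258],[240,240]),'scene':([412,262],[460,250])}[n];w=cast(c,e,6);d=w[1]-w[0];yaw=np.arctan2(d[1],d[0])-np.pi/2
    print(p,np.degrees(yaw));print(edges(c,p,yaw))
E
```

```text
top [ 303.99645937  -86.84205371 1751.60355742]
65.9375 142
[541.9590912 189.6708409] -158.426884885869
(array([531.33494263, 189.13048117]), np.float64(-148.16052125508378), {'+x': np.float64(36.25), '-x': np.float64(36.0), '+y': np.float64(64.25), '-y': np.float64(70.0)}, [np.float64(-0.026330532212885106), np.float64(0.02769607843137252)], {'+x': 35, '-x': 35, '+y': 12, '-y': 14})
scene [1441.63134487  -18.16864575 1426.35714076]
49.6875 129
[536.57790366 191.03343918] 22.80602962634426
(array([534.51087727, 186.08700528]), np.float64(32.99126864268365), {'+x': np.float64(37.25), '-x': np.float64(37.5), '+y': np.float64(62.75), '-y': np.float64(62.25)}, [np.float64(0.0584383753501401), np.float64(-0.04624832887700552)], {'+x': 35, '-x': 33, '+y': 13, '-y': 10})
```

```bash
sed -i 's/return ctr,np.degrees(yaw),m,sl.*/return ctr,np.degrees(yaw),m,sl,r/' car.py
python3 - <<'E'
from car import *
np.set_printoptions(linewidth=200,precision=1,suppress=True)
for n in('top','scene'):
    c=cam(n,4)
    for th in (85,100):
        ctr,yaw,m,sl,r=edges(c,np.array([533,188.]),np.radians(30),th)
        print(n,th,ctr,yaw,m,sl)
        if th==100:
            for k in r:print(k,r[k].T)
E
```

```text
top 85 [534.4 184. ] 29.898689185384768 {'+x': np.float64(33.0), '-x': np.float64(33.0), '+y': np.float64(58.75), '-y': np.float64(58.75)} [np.float64(0.00017507002801117792), np.float64(-0.00045518207282897933)]
top 100 [534.3 184.3] 30.258793962086397 {'+x': np.float64(34.5), '-x': np.float64(34.5), '+y': np.float64(60.25), '-y': np.float64(60.25)} [np.float64(0.0014355742296919087), np.float64(-0.0029761904761905597)]
+x [[-34.  -32.  -30.  -28.  -26.  -24.  -22.  -20.  -18.  -16.  -14.  -12.  -10.   -8.   -6.   -4.   -2.    0.    2.    4.    6.    8.   10.   12.   14.   16.   18.   20.   22.   24.   26.   28.
   30.   32.   34. ]
 [ 34.5  34.8  34.5  34.5  34.8  35.   34.5  34.   34.2  34.5  34.5  34.5  34.8  35.   34.8  34.2  34.2  34.5  34.5  34.5  34.8  35.   34.8  34.5  34.2  34.2  34.5  34.5  34.8  35.   35.   34.8
   34.2  34.5  34.8]]
-x [[-34.  -32.  -30.  -28.  -26.  -24.  -22.  -20.  -18.  -16.  -14.  -12.  -10.   -8.   -6.   -4.   -2.    0.    2.    4.    6.    8.   10.   12.   14.   16.   18.   20.   22.   24.   26.   28.
   30.   32.   34. ]
 [ 34.8  34.8  34.8  34.8
[... 1439 characters left out ...]
 -20.  -18.  -16.  -14.  -12.  -10.   -8.   -6.   -4.   -2.    0.    2.    4.    6.    8.   10.   12.   14.   16.   18.   20.   22.   24.   26.   28.   30.
   32.   34. ]
 [ 36.8  36.5  36.8  36.5  36.   35.8  36.5  36.5  36.   35.2  35.5  35.5  35.5  35.5  35.8  35.5  35.2  34.8  35.5  35.8  35.   34.5  34.5  34.8  34.8  34.2  34.   34.   34.8  38.   42.2  42.8
   42.   42.2]]
+y [[-13.  -11.   -9.   -7.   -5.   -3.   -1.    1.    3.    5.    7.    9.   11. ]
 [ 62.   61.5  61.2  60.8  60.8  60.8  61.   61.5  60.8  60.5  60.5  60.8  61.5]]
-y [[-13.  -11.   -9.   -7.   -5.   -3.   -1.    1.    3.    5.    7.    9. ]
 [ 60.   59.8  60.2  60.5  60.5  60.8  61.   60.8  61.   61.   61.   61.8]]
```

The top-view sizes match the given dimensions:

| Part | x, y (mm) | Long axis |
|---|---|---|
| Container | 677, −54 | 98.2° |
| Carrier | 534, 184 | 120.1° |
| Tray | 440, −107 | 112.5° |
| Lid | 509, −328 | 83° |

I'll move to the container, swinging inside of the utensil holder.

```bash
python3 -m jog '[{"translation":[0,0.037,0],"rot":[0,0,0.106],"gripper":0.0854},{"translation":[0,0.037,0],"rot":[0,0,0.106],"gripper":0.0854},{"translation":[0,0.037,0],"rot":[0,0,0.106],"gripper":0.0854},{"translation":[0,0.037,0],"rot":[0,0,0.106],"gripper":0.0854},{"translation":[0,0.037,0],"rot":[0,0,0.106],"gripper":0.0854},{"translation":[0,0.037,0],"rot":[0,0,0.106],"gripper":0.0854},{"translation":[0,0.037,0],"rot":[0,0,0.106],"gripper":0.0854},{"translation":[0.033,0.018,0],"rot":[0,0,0.106],"gripper":0.0854}]' 40
python3 -m jog '[{"translation":[0.033,0.018,0],"rot":[0,0,0.106],"gripper":0.0854},{"translation":[0.033,0.018,0],"rot":[0,0,0.106],"gripper":0.0854},{"translation":[0.033,0.018,0],"rot":[0,0,0.106],"gripper":0.0854},{"translation":[0.033,0.018,0],"rot":[0,0,0.106],"gripper":0.0854},{"translation":[0.033,0.018,0],"rot":[0,0,0.106],"gripper":0.0854},{"translation":[0.033,0.018,0],"rot":[0,0,0.106],"gripper":0.0854},{"translation":[0.033,0.018,0],"rot":[0,0,0],"gripper":0.0854},{"translation":[0.033,0.018,0],"rot":[0,0,0],"gripper":0.0854}]'
python3 -m jog '[{"translation":[0.033,0.018,0],"rot":[0,0,0],"gripper":0.0854},{"translation":[0.033,0.018,0],"rot":[0,0,0],"gripper":0.0854},{"translation":[0.033,0.018,0],"rot":[0,0,0],"gripper":0.0854},{"translation":[0.033,0.018,0],"rot":[0,0,0],"gripper":0.0854},{"translation":[0.033,0.018,0],"rot":[0,0,0],"gripper":0.0854},{"translation":[0.033,0.018,0],"rot":[0,0,0],"gripper":0.0854},{"translation":[0.02,0.02,0],"rot":[0,0,0],"gripper":0.0854},{"translation":[0,0,0],"rot":[0,0,0],"gripper":0.0854}]'
```

```text
t: 1.97
eef_pos: [171.7, -327.3, 249.7]
ee_rot: [-0.514, 0.858, 0.001, 0.0]
contact_force: [0.8, -0.8, -0.9]
width: 85.1
gripper_force: 0.0
t: 2.63
eef_pos: [441.4, -186.1, 250.3]
ee_rot: [0.756, -0.654, 0.0, -0.0]
contact_force: [1.6, -0.7, -0.5]
width: 85.3
gripper_force: 0.0
t: 3.3
eef_pos: [661.4, -56.1, 248.1]
ee_rot: [0.757, -0.653, -0.0, -0.0]
contact_force: [-0.4, -0.4, 0.7]
width: 85.6
gripper_force: 0.0
```

```bash
cat >> h.py <<'E'
from scipy.spatial.transform import Rotation as Ro
def st():
    o=robot.get_obs();R=Ro.from_quat(o['ee_rot']).as_matrix()
    print('t %.2f'%o['t'],np.round(o['eef_pos'],1),'yaw_y %.2f'%(np.degrees(np.arctan2(R[1,1],R[0,1]))%360),'tilt',np.round(R[:,2],4),'w %.1f F'%o['width'],np.round(o['contact_force'],1),np.round(o['gripper_force'],1));return o
E
python3 -c "from h import *;st()"
```

```text
t 3.30 [661.4 -56.1 248.1] yaw_y 188.44 tilt [ 1.e-04  1.e-04 -1.e+00] w 85.6 F [-0.4 -0.4  0.7] 0.0
```

```bash
python3 -m jog '[{"translation":[0.016,0.0015,0],"rot":[0,0,-0.003],"gripper":0.0854},{"translation":[0,0,-0.035],"rot":[0,0,0],"gripper":0.0854},{"translation":[0,0,-0.035],"rot":[0,0,0],"gripper":0.0854},{"translation":[0,0,-0.035],"rot":[0,0,0],"gripper":0.0854},{"translation":[0,0,-0.035],"rot":[0,0,0],"gripper":0.0854},{"translation":[0,0,-0.035],"rot":[0,0,0],"gripper":0.0854},{"translation":[0,0,-0.02],"rot":[0,0,0],"gripper":0.0854},{"translation":[0,0,0],"rot":[0,0,0],"gripper":0.0854}]' 40
python3 -c "from h import *;st()"
```

```text
t: 3.97
eef_pos: [669.8, -58.5, 49.2]
ee_rot: [0.755, -0.656, -0.004, 0.004]
contact_force: [-1.0, 0.2, -0.7]
width: 85.3
gripper_force: 0.0
t 3.97 [669.8 -58.5  49.2] yaw_y 188.00 tilt [-1.150e-02 -5.000e-04 -9.999e-01] w 85.3 F [-1.   0.2 -0.7] 0.0
```

```bash
python3 -m jog '[{"translation":[0,0,0],"rot":[0,0,0],"gripper":0.0854},{"translation":[0,0,0],"rot":[0,0,0],"gripper":0.0854},{"translation":[0,0,0],"rot":[0,0,0],"gripper":0.0854},{"translation":[0,0,0],"rot":[0,0,0],"gripper":0.0854},{"translation":[0,0,0],"rot":[0,0,0],"gripper":0.0854},{"translation":[0,0,0],"rot":[0,0,0],"gripper":0.0854},{"translation":[0,0,0],"rot":[0,0,0],"gripper":0.0854},{"translation":[0,0,0],"rot":[0,0,0],"gripper":0.0854}]' 40 >/dev/null
python3 -c "from h import *;st();st()"
```

```text
t 4.63 [674.1 -57.9  55.3] yaw_y 188.08 tilt [ 4.e-04  1.e-04 -1.e+00] w 85.2 F [-0.2  0.1  0.1] 0.0
t 4.63 [674.1 -57.9  55.3] yaw_y 188.08 tilt [ 4.e-04  1.e-04 -1.e+00] w 85.2 F [-0.2  0.1  0.1] 0.0
```

```bash
python3 -m jog '[{"translation":[0.003,0.0034,0],"rot":[0,0,0.003],"gripper":0.0854},{"translation":[0,0,-0.009],"rot":[0,0,0],"gripper":0.0854},{"translation":[0,0,-0.0083],"rot":[0,0,0],"gripper":0.0854},{"translation":[0,0,0],"rot":[0,0,0],"gripper":0.0854},{"translation":[0,0,0],"rot":[0,0,0],"gripper":0.0854},{"translation":[0,0,0],"rot":[0,0,0],"gripper":0.05},{"translation":[0,0,0],"rot":[0,0,0],"gripper":0.05},{"translation":[0,0,0],"rot":[0,0,0],"gripper":0.05}]' 40 
python3 -m jog '[{"translation":[0,0,0],"rot":[0,0,0],"gripper":0.05},{"translation":[0,0,0],"rot":[0,0,0],"gripper":0.05},{"translation":[0,0,0],"rot":[0,0,0],"gripper":0.05},{"translation":[0,0,0],"rot":[0,0,0],"gripper":0.05},{"translation":[0,0,0],"rot":[0,0,0],"gripper":0.05},{"translation":[0,0,0],"rot":[0,0,0],"gripper":0.05},{"translation":[0,0,0],"rot":[0,0,0],"gripper":0.05},{"translation":[0,0,0],"rot":[0,0,0],"gripper":0.05}]' 40 >/dev/null
python3 -c "from h import *;st()"
```

```text
t: 5.3
eef_pos: [677.5, -54.5, 38.4]
ee_rot: [0.756, -0.654, 0.001, -0.0]
contact_force: [0.3, 1.2, -1.7]
width: 59.0
gripper_force: 45.7
t 5.97 [677.4 -54.4  38.2] yaw_y 188.26 tilt [ 0.001 -0.    -1.   ] w 59.3 F [1.1 1.5 4. ] 46.4
```

```bash
python3 -m jog '[{"translation":[0,0,0.01],"rot":[0,0,0],"gripper":0.05},{"translation":[0,0,0.025],"rot":[0,0,0],"gripper":0.05},{"translation":[0,0,0.025],"rot":[0,0,0],"gripper":0.05},{"translation":[0,0,0.025],"rot":[0,0,0],"gripper":0.05},{"translation":[-0.006,0.01,0.025],"rot":[0,0,0.016],"gripper":0.05},{"translation":[-0.012,0.02,0.01],"rot":[0,0,0.032],"gripper":0.05},{"translation":[-0.012,0.02,0],"rot":[0,0,0.032],"gripper":0.05},{"translation":[-0.012,0.02,0],"rot":[0,0,0.032],"gripper":0.05}]' 60 
python3 -m jog '[{"translation":[-0.012,0.02,0],"rot":[0,0,0.032],"gripper":0.05},{"translation":[-0.012,0.02,0],"rot":[0,0,0.032],"gripper":0.05},{"translation":[-0.012,0.02,0],"rot":[0,0,0.032],"gripper":0.05},{"translation":[-0.012,0.02,0],"rot":[0,0,0.032],"gripper":0.05},{"translation":[-0.012,0.02,0],"rot":[0,0,0.032],"gripper":0.05},{"translation":[-0.012,0.02,0],"rot":[0,0,0.032],"gripper":0.05},{"translation":[-0.012,0.02,0],"rot":[0,0,0.032],"gripper":0.05},{"translation":[-0.012,0.02,0],"rot":[0,0,0.032],"gripper":0.05}]' >/dev/null
python3 -m jog '[{"translation":[-0.005,0.009,0],"rot":[0,0,0.013],"gripper":0.05},{"translation":[0,0,0],"rot":[0,0,0],"gripper":0.05},{"translation":[0,0,0],"rot":[0,0,0],"gripper":0.05},{"translation":[0,0,0],"rot":[0,0,0],"gripper":0.05},{"translation":[0,0,0],"rot":[0,0,0],"gripper":0.05},{"translation":[0,0,0],"rot":[0,0,0],"gripper":0.05},{"translation":[0,0,0],"rot":[0,0,0],"gripper":0.05},{"translation":[0,0,0],"rot":[0,0,0],"gripper":0.05}]' >/dev/null
python3 - <<'E'
from h import *
o=st();im=[]
for n in('top','scene'):
    c=cam(n,4);p=proj(c,[[534.3,184.2,60]])[0].astype(int);print(n,p)
    x,y=p-[36,40];A=c['img'][y:y+70,x:x+72];im.append(cv2.resize(A,(400,389),interpolation=cv2.INTER_CUBIC))
cv2.imwrite('pics/hold1.png',np.clip(np.hstack(im)*1.6,0,255).astype(np.uint8))
E
```

```text
t: 6.63
eef_pos: [633.6, 15.8, 157.8]
ee_rot: [0.792, -0.611, -0.001, 0.0]
contact_force: [0.5, 0.1, -2.8]
width: 58.8
gripper_force: 67.0
t 7.97 [534.2 184.  157.6] yaw_y 210.02 tilt [-2.e-04 -1.e-04 -1.e+00] w 58.8 F [-0.6  0.2 -2. ] 66.9
top [215 250]
scene [436 246]
```

View pics/hold1.png

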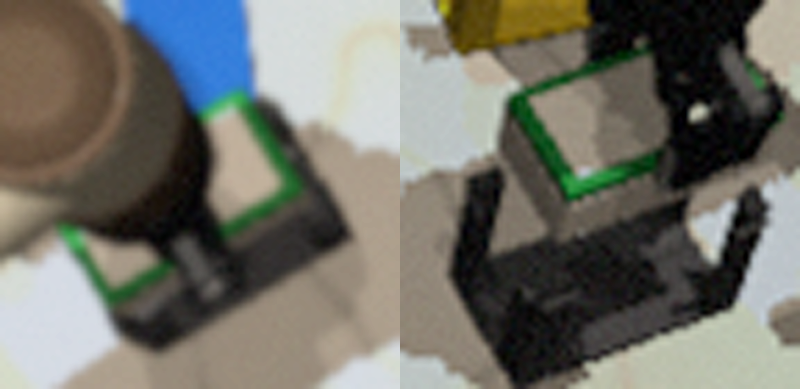

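The container is held level above the carrier. Both short ends of its green rim are visible in the top view, at about (85,270) and (270,140) in the crop. I'll compare these rim edges with the carrier.

```bash
cat > held.py <<'E'
from h import *
from scipy.ndimage import map_coordinates
def held(c,g,P,yawdeg,z,th,offs):
    """outer crossing of feature g>th along +-a (width), +-b(length) from P at height z"""
    y=np.radians(yawdeg);a=np.array([np.cos(y),np.sin(y)]);b=np.array([-a[1],a[0]]);out={}
    for k,n,t,h in(('+x',a,b,30),('-x',-a,b,30),('+y',b,a,55),('-y',-b,a,55)):
        s=np.arange(h-12,h+10,.25);L=[]
        for f in offs[k]:
            uv=proj(c,np.c_[P+n*s[:,None]+t*f,np.full(len(s),z)]);v=map_coordinates(g,[uv[:,1],uv[:,0]],order=1)
            i=np.where((v[:-1]>=th)&(v[1:]<th))[0];L.append(s[i[-1]] if len(i) else np.nan)
        out[k]=np.array(L)-h
    return out
E
python3 - <<'E'
from held import *
np.set_printoptions(linewidth=200,precision=1,suppress=True)
o=robot.get_obs();P=np.array(o['eef_pos'][:2])
for n in('top','scene'):
    c=cam(n,6);f=c['img'].astype(float);g=f[...,1]-np.maximum(f[...,0],f[...,2])
    r=held(c,g,P,30.0,o['eef_pos'][2]+4,20,{'+x':np.arange(-52,53,6),'-x':np.arange(-52,53,6),'+y':np.arange(-26,27,4),'-y':np.arange(-26,27,4)})
    print(n,np.percentile(g,99.9));[print(k,v) for k,v in r.items()]
E
```

```text
top 45.0
+x [-2.5 -2.  -2.  -1.8  nan  nan  nan  nan  nan  nan  nan  nan  nan  nan  nan  nan  nan  nan]
-x [-0.8 -0.8 -0.5 -0.5 -0.8 -1.  -1.   nan  nan  nan  nan  nan -1.5 -1.  -1.2 -0.8 -0.8 -2. ]
+y [-4.  -3.2 -3.5 -4.  -3.5 -3.  -3.  -2.  -1.  -0.2 -0.8  nan  nan  nan]
-y [ 0.2  0.2  0.5  0.5  0.   0.2  0.5  0.8  0.8  0.5  0.   0.  -1.  -1.5]
scene 31.0
+x [3.5 3.2 3.2 3.2 3.2 3.  2.5 nan nan nan nan nan nan nan nan nan nan nan]
-x [-4.  -3.8 -4.2 -3.5 -3.8 -4.2 -3.5  nan -4.5  nan  nan  nan  nan  nan  nan  nan  nan  nan]
+y [ nan  nan  nan  nan  nan  nan  nan  nan -1.5 -0.2  nan  nan  nan  nan]
-y [-2.8  0.   0.2  0.2 -0.5  0.2 -0.2  0.2  0.2  0.  -0.2  0.   0.2  0.8]
```

```bash
python3 -m jog '[{"translation":[-0.0006,0.0015,0],"rot":[0,0,0.001],"gripper":0.05},{"translation":[0,0,-0.01],"rot":[0,0,0],"gripper":0.05},{"translation":[0,0,-0.012],"rot":[0,0,0],"gripper":0.05},{"translation":[0,0,-0.01],"rot":[0,0,0],"gripper":0.05},{"translation":[0,0,-0.004],"rot":[0,0,0],"gripper":0.05},{"translation":[0,0,-0.003],"rot":[0,0,0],"gripper":0.05},{"translation":[0,0,-0.003],"rot":[0,0,0],"gripper":0.05},{"translation":[0,0,-0.001],"rot":[0,0,0],"gripper":0.05}]'; python3 -c "from h import *;st()"
python3 -m jog '[{"translation":[0,0,-0.001],"rot":[0,0,0],"gripper":0.05},{"translation":[0,0,-0.001],"rot":[0,0,0],"gripper":0.05},{"translation":[0,0,-0.001],"rot":[0,0,0],"gripper":0.05},{"translation":[0,0,-0.001],"rot":[0,0,0],"gripper":0.05},{"translation":[0,0,-0.001],"rot":[0,0,0],"gripper":0.05},{"translation":[0,0,-0.001],"rot":[0,0,0],"gripper":0.05},{"translation":[0,0,-0.001],"rot":[0,0,0],"gripper":0.05},{"translation":[0,0,0],"rot":[0,0,0],"gripper":0.05}]'; python3 -c "from h import *;st()"
```

```text
t: 9.63
eef_pos: [533.4, 186.0, 114.4]
ee_rot: [0.867, -0.499, -0.0, 0.0]
contact_force: [0.5, -1.0, -3.0]
width: 58.8
gripper_force: 66.9
t 9.63 [533.4 186.  114.4] yaw_y 210.14 tilt [-2.e-04 -2.e-04 -1.e+00] w 58.8 F [ 0.5 -1.  -3. ] 66.9
t: 10.3
eef_pos: [533.3, 185.9, 107.5]
ee_rot: [0.867, -0.499, -0.0, 0.0]
contact_force: [-0.1, -0.6, -2.5]
width: 58.4
gripper_force: 66.9
t 10.30 [533.3 185.9 107.5] yaw_y 210.14 tilt [-4.e-04 -2.e-04 -1.e+00] w 58.4 F [-0.1 -0.6 -2.5] 66.9
```

No contact, and the underside is already below the flare, so I'll continue down.

```bash
python3 -m jog '[{"translation":[0,0,-0.006],"rot":[0,0,0],"gripper":0.05},{"translation":[0,0,-0.007],"rot":[0,0,0],"gripper":0.05},{"translation":[0,0,-0.007],"rot":[0,0,0],"gripper":0.05},{"translation":[0,0,-0.007],"rot":[0,0,0],"gripper":0.05},{"translation":[0,0,-0.007],"rot":[0,0,0],"gripper":0.05},{"translation":[0,0,-0.007],"rot":[0,0,0],"gripper":0.05},{"translation":[0,0,-0.007],"rot":[0,0,0],"gripper":0.05},{"translation":[0,0,-0.007],"rot":[0,0,0],"gripper":0.05}]'
python3 -m jog '[{"translation":[0,0,-0.003],"rot":[0,0,0],"gripper":0.05},{"translation":[0,0,-0.001],"rot":[0,0,0],"gripper":0.05},{"translation":[0,0,-0.001],"rot":[0,0,0],"gripper":0.05},{"translation":[0,0,-0.001],"rot":[0,0,0],"gripper":0.05},{"translation":[0,0,-0.001],"rot":[0,0,0],"gripper":0.05},{"translation":[0,0,-0.001],"rot":[0,0,0],"gripper":0.05},{"translation":[0,0,-0.0005],"rot":[0,0,0],"gripper":0.05},{"translation":[0,0,0],"rot":[0,0,0],"gripper":0.05}]'; python3 -c "from h import *;st()"
```

```text
t: 10.97
eef_pos: [533.4, 186.0, 51.8]
ee_rot: [0.867, -0.499, -0.0, 0.0]
contact_force: [-0.0, 0.1, -2.1]
width: 58.6
gripper_force: 66.9
t: 11.63
eef_pos: [533.5, 186.1, 44.4]
ee_rot: [0.867, -0.499, 0.0, -0.0]
contact_force: [-0.9, -0.2, -2.8]
width: 58.7
gripper_force: 66.9
t 11.63 [533.5 186.1  44.4] yaw_y 210.14 tilt [ 3.e-04  2.e-04 -1.e+00] w 58.7 F [-0.9 -0.2 -2.8] 66.9
```

```bash
python3 -m jog '[{"translation":[0,0,-0.0005],"rot":[0,0,0],"gripper":0.05},{"translation":[0,0,-0.0005],"rot":[0,0,0],"gripper":0.05},{"translation":[0,0,0],"rot":[0,0,0],"gripper":0.05},{"translation":[0,0,0],"rot":[0,0,0],"gripper":0.05},{"translation":[0,0,0],"rot":[0,0,0],"gripper":0.05},{"translation":[0,0,0],"rot":[0,0,0],"gripper":0.05},{"translation":[0,0,0],"rot":[0,0,0],"gripper":0.05},{"translation":[0,0,0],"rot":[0,0,0],"gripper":0.05}]'
```

```text
t: 12.3
eef_pos: [533.5, 186.1, 44.3]
ee_rot: [0.867, -0.499, 0.0, -0.0]
contact_force: [-2.2, 0.4, 6.0]
width: 58.4
gripper_force: 67.8
```

```bash
python3 -m jog '[{"translation":[0,0,0],"rot":[0,0,0],"gripper":0.075},{"translation":[0,0,0],"rot":[0,0,0],"gripper":0.08},{"translation":[0,0,0],"rot":[0,0,0],"gripper":0.08},{"translation":[0,0,0],"rot":[0,0,0],"gripper":0.08},{"translation":[0,0,0.01],"rot":[0,0,0],"gripper":0.08},{"translation":[0,0,0.03],"rot":[0,0,0],"gripper":0.08},{"translation":[0,0,0.035],"rot":[0,0,0],"gripper":0.08},{"translation":[0,0,0.035],"rot":[0,0,0],"gripper":0.08}]' 40
python3 -m jog '[{"translation":[-0.007,-0.022,0.01],"rot":[0,0,-0.011],"gripper":0.0854},{"translation":[-0.009,-0.028,0],"rot":[0,0,-0.014],"gripper":0.0854},{"translation":[-0.009,-0.028,0],"rot":[0,0,-0.014],"gripper":0.0854},{"translation":[-0.009,-0.028,0],"rot":[0,0,-0.014],"gripper":0.0854},{"translation":[-0.009,-0.028,0],"rot":[0,0,-0.014],"gripper":0.0854},{"translation":[-0.009,-0.028,0],"rot":[0,0,-0.014],"gripper":0.0854},{"translation":[-0.009,-0.028,0],"rot":[0,0,-0.014],"gripper":0.0854},{"translation":[-0.009,-0.028,0],"rot":[0,0,-0.014],"gripper":0.0854}]' >/dev/null
python3 -m jog '[{"translation":[-0.009,-0.028,0],"rot":[0,0,-0.014],"gripper":0.0854},{"translation":[-0.009,-0.028,0],"rot":[0,0,-0.01],"gripper":0.0854},{"translation":[-0.006,-0.0195,-0.01],"rot":[0,0,0],"gripper":0.0854},{"translation":[0,0,-0.02],"rot":[0,0,0],"gripper":0.0854},{"translation":[0,0,-0.02],"rot":[0,0,0],"gripper":0.0854},{"translation":[0,0,-0.02],"rot":[0,0,0],"gripper":0.0854},{"translation":[0,0,-0.01],"rot":[0,0,0],"gripper":0.0854},{"translation":[0,0,0],"rot":[0,0,0],"gripper":0.0854}]' >/dev/null
python3 -m jog '[{"translation":[0,0,0],"rot":[0,0,0],"gripper":0.0854},{"translation":[0,0,0],"rot":[0,0,0],"gripper":0.0854},{"translation":[0,0,0],"rot":[0,0,0],"gripper":0.0854},{"translation":[0,0,0],"rot":[0,0,0],"gripper":0.0854},{"translation":[0,0,0],"rot":[0,0,0],"gripper":0.0854},{"translation":[0,0,0],"rot":[0,0,0],"gripper":0.0854},{"translation":[0,0,0],"rot":[0,0,0],"gripper":0.0854},{"translation":[0,0,0],"rot":[0,0,0],"gripper":0.0854}]' >/dev/null
python3 - <<'E'
from h import *
st();c=cam('top',4)
cs=cam('scene',2);p=proj(cs,[[533,186,50]])[0].astype(int);A=cs['img'][p[1]-35:p[1]+35,p[0]-36:p[0]+36]
p=proj(c,[[533,186,50]])[0].astype(int);B=c['img'][p[1]-35:p[1]+35,p[0]-36:p[0]+36]
cv2.imwrite('pics/placed1.png',np.clip(np.hstack([cv2.resize(q,(396,385),interpolation=2) for q in(B,A)])*1.6,0,255).astype(np.uint8))
E
```

```text
t: 12.97
eef_pos: [533.1, 185.7, 154.6]
ee_rot: [0.867, -0.499, -0.0, 0.001]
contact_force: [1.1, -0.2, -0.0]
width: 80.0
gripper_force: 0.0
t 14.97 [ 439.4 -107.5   83.4] yaw_y 202.52 tilt [ 3.e-04  0.e+00 -1.e+00] w 85.8 F [ 0.2 -0.3  0.3] 0.0
```

View pics/placed1.png

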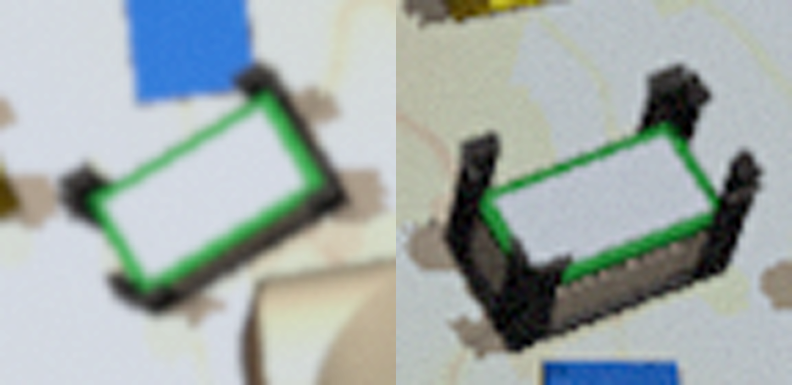

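The container is flat and square inside the uprights. Next I'll descend onto the tray and grip it.

```bash
python3 -m jog '[{"translation":[0,0,-0.015],"rot":[0,0,0],"gripper":0.0854},{"translation":[0,0,-0.015],"rot":[0,0,0],"gripper":0.0854},{"translation":[0,0,-0.015],"rot":[0,0,0],"gripper":0.0854},{"translation":[0,0,-0.01],"rot":[0,0,0],"gripper":0.0854},{"translation":[0,0,-0.0045],"rot":[0,0,0],"gripper":0.0854},{"translation":[0,0,0],"rot":[0,0,0],"gripper":0.0854},{"translation":[0,0,0],"rot":[0,0,0],"gripper":0.05},{"translation":[0,0,0],"rot":[0,0,0],"gripper":0.05}]' 30 
python3 -m jog '[{"translation":[0,0,0],"rot":[0,0,0],"gripper":0.05},{"translation":[0,0,0],"rot":[0,0,0],"gripper":0.05},{"translation":[0,0,0],"rot":[0,0,0],"gripper":0.05},{"translation":[0,0,0],"rot":[0,0,0],"gripper":0.05},{"translation":[0,0,0],"rot":[0,0,0],"gripper":0.05},{"translation":[0,0,0],"rot":[0,0,0],"gripper":0.05},{"translation":[0,0,0],"rot":[0,0,0],"gripper":0.05},{"translation":[0,0,0],"rot":[0,0,0],"gripper":0.05}]' >/dev/null
python3 -c "from h import *;st()"
```

```text
t: 15.93
eef_pos: [439.9, -107.5, 24.3]
ee_rot: [0.832, -0.555, 0.001, -0.0]
contact_force: [0.1, -0.5, 1.2]
width: 64.1
gripper_force: 0.0
t 16.60 [ 440.1 -107.4   24.5] yaw_y 202.54 tilt [ 0.0018  0.     -1.    ] w 59.7 F [0.  0.5 6.2] 33.2
```

```bash
python3 -m jog '[{"translation":[0,0,0.01],"rot":[0,0,0],"gripper":0.05},{"translation":[0,0,0.025],"rot":[0,0,0],"gripper":0.05},{"translation":[0,0,0.03],"rot":[0,0,0],"gripper":0.05},{"translation":[0,0,0.03],"rot":[0,0,0],"gripper":0.05},{"translation":[0.004,0.012,0.025],"rot":[0,0,0.006],"gripper":0.05},{"translation":[0.008,0.025,0.01],"rot":[0,0,0.012],"gripper":0.05},{"translation":[0.008,0.025,0],"rot":[0,0,0.012],"gripper":0.05},{"translation":[0.008,0.025,0],"rot":[0,0,0.012],"gripper":0.05}]' 
python3 -m jog '[{"translation":[0.008,0.025,0],"rot":[0,0,0.012],"gripper":0.05},{"translation":[0.008,0.025,0],"rot":[0,0,0.012],"gripper":0.05},{"translation":[0.008,0.025,0],"rot":[0,0,0.012],"gripper":0.05},{"translation":[0.008,0.025,0],"rot":[0,0,0.012],"gripper":0.05},{"translation":[0.008,0.025,0],"rot":[0,0,0.012],"gripper":0.05},{"translation":[0.008,0.025,0],"rot":[0,0,0.012],"gripper":0.05},{"translation":[0.008,0.025,0],"rot":[0,0,0.012],"gripper":0.05},{"translation":[0.008,0.025,0],"rot":[0,0,0.007],"gripper":0.05}]' >/dev/null
python3 -m jog '[{"translation":[0.001,0.006,0],"rot":[0,0,0],"gripper":0.05},{"translation":[0,0,0],"rot":[0,0,0],"gripper":0.05},{"translation":[0,0,0],"rot":[0,0,0],"gripper":0.05},{"translation":[0,0,0],"rot":[0,0,0],"gripper":0.05},{"translation":[0,0,0],"rot":[0,0,0],"gripper":0.05},{"translation":[0,0,0],"rot":[0,0,0],"gripper":0.05},{"translation":[0,0,0],"rot":[0,0,0],"gripper":0.05},{"translation":[0,0,0],"rot":[0,0,0],"gripper":0.05}]' >/dev/null
python3 - <<'E'
from held import *
np.set_printoptions(linewidth=200,precision=1,suppress=True)
o=st();P=np.array(o['eef_pos'][:2]);A=[]
for n in('top','scene'):
    c=cam(n,6);f=c['img'].astype(float);g=f[...,0]-f[...,2]
    r=held(c,g,P,30.1,o['eef_pos'][2]-2.5,30,{'+x':np.arange(-52,53,6),'-x':np.arange(-52,53,6),'+y':np.arange(-26,27,4),'-y':np.arange(-26,27,4)})
    print(n);[print(k,v) for k,v in r.items()]
    p=proj(c,[[533,186,90]])[0].astype(int);A.append(cv2.resize(c['img'][p[1]-35:p[1]+35,p[0]-36:p[0]+36],(396,385),interpolation=2))
cv2.imwrite('pics/hold2.png',np.clip(np.hstack(A)*1.6,0,255).astype(np.uint8))
E
```

```text
t: 17.27
eef_pos: [467.6, -19.6, 154.8]
ee_rot: [0.843, -0.538, 0.001, -0.001]
contact_force: [0.4, -0.8, -0.5]
width: 59.2
gripper_force: 32.8
t 18.60 [532.4 185.  153.9] yaw_y 210.10 tilt [ 0.  0. -1.] w 58.9 F [-0.2 -0.3 -0. ] 32.8
top
+x [nan nan nan nan  9. nan nan nan nan nan nan nan nan nan nan nan nan nan]
-x [ 0.5  0.   0.   0.  -0.2 -0.5 -0.5  nan  nan  nan  nan  nan -0.5 -0.5 -0.2  0.5  1.2  0.8]
+y [-1.8 -1.8 -1.2 -1.2 -1.5 -1.8 -1.   0.2  0.8  0.2  0.5  nan  nan  nan]
-y [1.  1.2 1.  1.2 1.2 1.2 1.2 1.2 1.2 1.2 1.2 1.  2.  5.5]
scene
+x [  nan   nan   9.5   nan   7.8   3.2   9.2  -1.2   nan -11.    nan   nan   nan   nan   nan   nan   9.2   nan]
-x [ -4.   -3.5  -3.5  -3.   -4.   -3.2  -3.5  -3.2  -5.2  -4.5 -10.   -4.5   nan   nan   nan   nan   nan   nan]
+y [nan nan nan nan nan nan nan nan nan nan nan nan nan nan]
-y [-2.2  0.   0.8  0.5  0.2  0.2  0.   0.5  0.8  0.2 -0.2  0.8  0.5  1. ]
```

View pics/hold2.png

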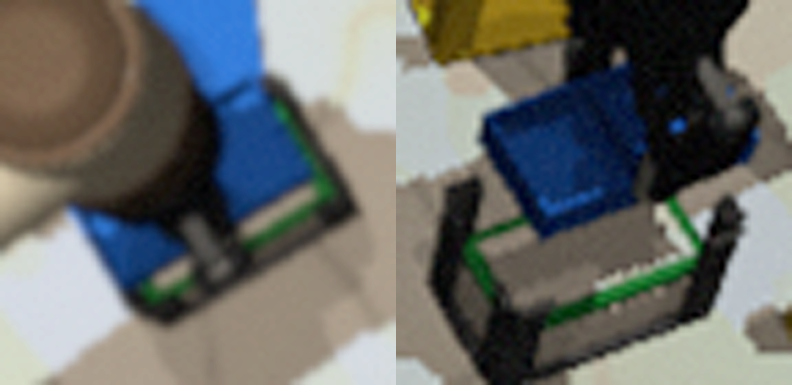

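The tray is level over the carrier and its position in the grip matches the container's, within about 0.5 mm. I'll lower it at the same TCP x, y.

```bash
python3 -m jog '[{"translation":[0.001,0.001,0],"rot":[0,0,0],"gripper":0.05},{"translation":[0,0,-0.01],"rot":[0,0,0],"gripper":0.05},{"translation":[0,0,-0.012],"rot":[0,0,0],"gripper":0.05},{"translation":[0,0,-0.012],"rot":[0,0,0],"gripper":0.05},{"translation":[0,0,-0.006],"rot":[0,0,0],"gripper":0.05},{"translation":[0,0,-0.004],"rot":[0,0,0],"gripper":0.05},{"translation":[0,0,-0.003],"rot":[0,0,0],"gripper":0.05},{"translation":[0,0,-0.002],"rot":[0,0,0],"gripper":0.05}]'
python3 -m jog '[{"translation":[0,0,-0.001],"rot":[0,0,0],"gripper":0.05},{"translation":[0,0,-0.001],"rot":[0,0,0],"gripper":0.05},{"translation":[0,0,-0.001],"rot":[0,0,0],"gripper":0.05},{"translation":[0,0,-0.001],"rot":[0,0,0],"gripper":0.05},{"translation":[0,0,-0.001],"rot":[0,0,0],"gripper":0.05},{"translation":[0,0,-0.001],"rot":[0,0,0],"gripper":0.05},{"translation":[0,0,0],"rot":[0,0,0],"gripper":0.05},{"translation":[0,0,0],"rot":[0,0,0],"gripper":0.05}]'; python3 -c "from h import *;st()"
```

```text
t: 19.87
eef_pos: [533.5, 186.6, 104.5]
ee_rot: [0.867, -0.499, 0.0, 0.0]
contact_force: [0.2, 0.0, -1.1]
width: 59.1
gripper_force: 32.8
t: 20.53
eef_pos: [533.4, 186.4, 98.7]
ee_rot: [0.867, -0.499, 0.0, 0.0]
contact_force: [0.4, -0.8, -1.5]
width: 59.1
gripper_force: 32.8
t 20.53 [533.4 186.4  98.7] yaw_y 210.13 tilt [ 1.e-04 -1.e-04 -1.e+00] w 59.1 F [ 0.4 -0.8 -1.5] 32.8
```

Underside at about 74 mm with no contact. I'll continue to the seat, expected at TCP ≈ 72.5.

```bash
python3 -m jog '[{"translation":[0,0,-0.004],"rot":[0,0,0],"gripper":0.05},{"translation":[0,0,-0.005],"rot":[0,0,0],"gripper":0.05},{"translation":[0,0,-0.005],"rot":[0,0,0],"gripper":0.05},{"translation":[0,0,-0.005],"rot":[0,0,0],"gripper":0.05},{"translation":[0,0,-0.003],"rot":[0,0,0],"gripper":0.05},{"translation":[0,0,-0.002],"rot":[0,0,0],"gripper":0.05},{"translation":[0,0,-0.001],"rot":[0,0,0],"gripper":0.05},{"translation":[0,0,0],"rot":[0,0,0],"gripper":0.05}]'
python3 -m jog '[{"translation":[0,0,-0.0005],"rot":[0,0,0],"gripper":0.05},{"translation":[0,0,-0.0005],"rot":[0,0,0],"gripper":0.05},{"translation":[0,0,-0.0005],"rot":[0,0,0],"gripper":0.05},{"translation":[0,0,-0.0005],"rot":[0,0,0],"gripper":0.05},{"translation":[0,0,0],"rot":[0,0,0],"gripper":0.05},{"translation":[0,0,0],"rot":[0,0,0],"gripper":0.05},{"translation":[0,0,0],"rot":[0,0,0],"gripper":0.05},{"translation":[0,0,0],"rot":[0,0,0],"gripper":0.05}]'
```

```text
t: 21.2
eef_pos: [533.2, 186.3, 73.4]
ee_rot: [0.867, -0.499, -0.0, 0.0]
contact_force: [1.0, -2.1, -1.9]
width: 59.9
gripper_force: 32.8
t: 21.87
eef_pos: [533.4, 186.4, 72.6]
ee_rot: [0.867, -0.499, 0.0, -0.0]
contact_force: [-1.6, -3.0, 6.2]
width: 59.4
gripper_force: 33.5
```

```bash
python3 -m jog '[{"translation":[0,0,0],"rot":[0,0,0],"gripper":0.075},{"translation":[0,0,0],"rot":[0,0,0],"gripper":0.08},{"translation":[0,0,0],"rot":[0,0,0],"gripper":0.08},{"translation":[0,0,0],"rot":[0,0,0],"gripper":0.08},{"translation":[0,0,0.01],"rot":[0,0,0],"gripper":0.08},{"translation":[0,0,0.025],"rot":[0,0,0],"gripper":0.08},{"translation":[0,0,0.03],"rot":[0,0,0],"gripper":0.08},{"translation":[0,0,0.02],"rot":[0,0,0],"gripper":0.08}]' 40
python3 -m jog '[{"translation":[-0.001,-0.02,0.005],"rot":[0,0,-0.025],"gripper":0.06},{"translation":[-0.0015,-0.032,0],"rot":[0,0,-0.04],"gripper":0.05},{"translation":[-0.0015,-0.032,0],"rot":[0,0,-0.04],"gripper":0.05},{"translation":[-0.0015,-0.032,0],"rot":[0,0,-0.04],"gripper":0.05},{"translation":[-0.0015,-0.032,0],"rot":[0,0,-0.04],"gripper":0.05},{"translation":[-0.0015,-0.032,0],"rot":[0,0,-0.04],"gripper":0.05},{"translation":[-0.0015,-0.032,0],"rot":[0,0,-0.04],"gripper":0.05},{"translation":[-0.0015,-0.032,0],"rot":[0,0,-0.04],"gripper":0.05}]' >/dev/null
python3 -m jog '[{"translation":[-0.0015,-0.032,0],"rot":[0,0,-0.04],"gripper":0.05},{"translation":[-0.0015,-0.032,0],"rot":[0,0,-0.04],"gripper":0.05},{"translation":[-0.0015,-0.032,0],"rot":[0,0,-0.04],"gripper":0.05},{"translation":[-0.0015,-0.032,0],"rot":[0,0,-0.04],"gripper":0.05},{"translation":[-0.0015,-0.032,0],"rot":[0,0,-0.04],"gripper":0.05},{"translation":[-0.0015,-0.032,0],"rot":[0,0,-0.04],"gripper":0.05},{"translation":[-0.0015,-0.032,0],"rot":[0,0,-0.04],"gripper":0.05},{"translation":[-0.0015,-0.032,0],"rot":[0,0,-0.04],"gripper":0.05}]' >/dev/null
python3 -m jog '[{"translation":[-0.001,-0.014,-0.01],"rot":[0,0,-0.022],"gripper":0.05},{"translation":[0,0,-0.025],"rot":[0,0,0],"gripper":0.05},{"translation":[0,0,-0.025],"rot":[0,0,0],"gripper":0.05},{"translation":[0,0,-0.02],"rot":[0,0,0],"gripper":0.05},{"translation":[0,0,0],"rot":[0,0,0],"gripper":0.05},{"translation":[0,0,0],"rot":[0,0,0],"gripper":0.05},{"translation":[0,0,0],"rot":[0,0,0],"gripper":0.05},{"translation":[0,0,0],"rot":[0,0,0],"gripper":0.05}]' >/dev/null
python3 - <<'E'
from h import *
st();A=[]
for n in('top','scene'):
    c=cam(n,3);p=proj(c,[[533,186,60]])[0].astype(int);A.append(cv2.resize(c['img'][p[1]-35:p[1]+35,p[0]-36:p[0]+36],(396,385),interpolation=2))
cv2.imwrite('pics/placed2.png',np.clip(np.hstack(A)*1.6,0,255).astype(np.uint8))
E
```

```text
t: 22.53
eef_pos: [534.3, 187.0, 159.7]
ee_rot: [0.867, -0.499, 0.001, -0.001]
contact_force: [1.0, -0.0, -0.4]
width: 80.0
gripper_force: 0.0
t 24.53 [ 510.2 -327.7   83.6] yaw_y 173.12 tilt [ 0.0032 -0.0014 -1.    ] w 49.9 F [0.3 0.7 0.6] 0.0
```

View pics/placed2.png

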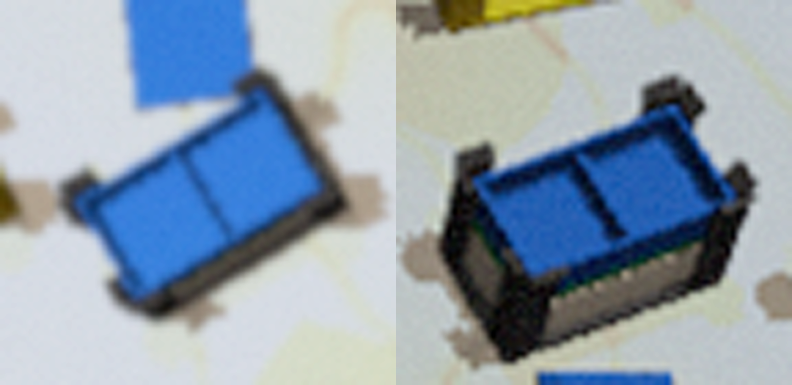

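The tray is seated squarely on the container. I'll descend to the lid handle with TCP at 34, so the tips stay 3 mm above the board.

```bash
python3 -m jog '[{"translation":[-0.001,0,-0.015],"rot":[0,0,0],"gripper":0.05},{"translation":[0,0,-0.015],"rot":[0,0,0],"gripper":0.05},{"translation":[0,0,-0.012],"rot":[0,0,0],"gripper":0.05},{"translation":[0,0,-0.0076],"rot":[0,0,0],"gripper":0.05},{"translation":[0,0,0],"rot":[0,0,0],"gripper":0.05},{"translation":[0,0,0],"rot":[0,0,0],"gripper":0.05},{"translation":[0,0,0],"rot":[0,0,0],"gripper":0.03},{"translation":[0,0,0],"rot":[0,0,0],"gripper":0.025}]' 30
python3 -c "from h import *;st()"
python3 -m jog '[{"translation":[0,0,0],"rot":[0,0,0],"gripper":0.005},{"translation":[0,0,0],"rot":[0,0,0],"gripper":0.005},{"translation":[0,0,0],"rot":[0,0,0],"gripper":0.005},{"translation":[0,0,0],"rot":[0,0,0],"gripper":0.005},{"translation":[0,0,0],"rot":[0,0,0],"gripper":0.005},{"translation":[0,0,0],"rot":[0,0,0],"gripper":0.005},{"translation":[0,0,0],"rot":[0,0,0],"gripper":0.005},{"translation":[0,0,0],"rot":[0,0,0],"gripper":0.005}]' 30
python3 -c "from h import *;st()"
```

```text
t: 25.5
eef_pos: [508.5, -327.8, 33.1]
ee_rot: [-0.663, 0.749, -0.001, 0.0]
contact_force: [0.4, 0.4, 1.0]
width: 26.9
gripper_force: 0.0
t 25.50 [ 508.5 -327.8   33.1] yaw_y 173.08 tilt [ 1.7e-03 -7.0e-04 -1.0e+00] w 26.9 F [0.4 0.4 1. ] 0.0
t: 26.17
eef_pos: [508.5, -327.7, 33.1]
ee_rot: [-0.663, 0.748, -0.001, 0.0]
contact_force: [-0.1, 0.2, 5.4]
width: 13.3
gripper_force: 30.7
t 26.17 [ 508.5 -327.7   33.1] yaw_y 173.09 tilt [ 1.5e-03 -8.0e-04 -1.0e+00] w 13.3 F [-0.1  0.2  5.4] 30.7
```

```bash
python3 -m jog '[{"translation":[0,0,0.01],"rot":[0,0,0],"gripper":0.005},{"translation":[0,0,0.025],"rot":[0,0,0],"gripper":0.005},{"translation":[0,0,0.03],"rot":[0,0,0],"gripper":0.005},{"translation":[0,0,0.03],"rot":[0,0,0],"gripper":0.005},{"translation":[0.0005,0.01,0.03],"rot":[0,0,0.013],"gripper":0.005},{"translation":[0.001,0.022,0.01],"rot":[0,0,0.026],"gripper":0.005},{"translation":[0.0015,0.03,0],"rot":[0,0,0.038],"gripper":0.005},{"translation":[0.0015,0.03,0],"rot":[0,0,0.038],"gripper":0.005}]' 45
python3 -m jog '[{"translation":[0.0015,0.03,0],"rot":[0,0,0.038],"gripper":0.005},{"translation":[0.0015,0.03,0],"rot":[0,0,0.038],"gripper":0.005},{"translation":[0.0015,0.03,0],"rot":[0,0,0.038],"gripper":0.005},{"translation":[0.0015,0.03,0],"rot":[0,0,0.038],"gripper":0.005},{"translation":[0.0015,0.03,0],"rot":[0,0,0.038],"gripper":0.005},{"translation":[0.0015,0.03,0],"rot":[0,0,0.038],"gripper":0.005},{"translation":[0.0015,0.03,0],"rot":[0,0,0.038],"gripper":0.005},{"translation":[0.0015,0.03,0],"rot":[0,0,0.038],"gripper":0.005}]' >/dev/null
python3 -m jog '[{"translation":[0.0015,0.03,0],"rot":[0,0,0.038],"gripper":0.005},{"translation":[0.0015,0.03,0],"rot":[0,0,0.038],"gripper":0.005},{"translation":[0.0015,0.03,0],"rot":[0,0,0.038],"gripper":0.005},{"translation":[0.0015,0.03,0],"rot":[0,0,0.038],"gripper":0.005},{"translation":[0.0015,0.03,0],"rot":[0,0,0.038],"gripper":0.005},{"translation":[0.0015,0.025,0],"rot":[0,0,0.038],"gripper":0.005},{"translation":[0.001,0.007,0],"rot":[0,0,0],"gripper":0.005},{"translation":[0,0,0],"rot":[0,0,0],"gripper":0.005}]' >/dev/null
python3 -m jog '[{"translation":[0,0,0],"rot":[0,0,0],"gripper":0.005},{"translation":[0,0,0],"rot":[0,0,0],"gripper":0.005},{"translation":[0,0,0],"rot":[0,0,0],"gripper":0.005},{"translation":[0,0,0],"rot":[0,0,0],"gripper":0.005},{"translation":[0,0,0],"rot":[0,0,0],"gripper":0.005},{"translation":[0,0,0],"rot":[0,0,0],"gripper":0.005},{"translation":[0,0,0],"rot":[0,0,0],"gripper":0.005},{"translation":[0,0,0],"rot":[0,0,0],"gripper":0.005}]' >/dev/null
python3 -c "from h import *;st()"
```

```text
t: 26.83
eef_pos: [512.1, -234.9, 168.2]
ee_rot: [-0.705, 0.709, -0.001, 0.001]
contact_force: [0.7, 0.3, -1.5]
width: 12.7
gripper_force: 45.2
t 28.83 [534.4 186.3 167.2] yaw_y 210.12 tilt [ 0.e+00  1.e-04 -1.e+00] w 12.9 F [-0.5 -0.4 -0.8] 45.2
```

```bash
python3 -m jog '[{"translation":[-0.001,0,-0.01],"rot":[0,0,0],"gripper":0.005},{"translation":[0,0,-0.012],"rot":[0,0,0],"gripper":0.005},{"translation":[0,0,-0.008],"rot":[0,0,0],"gripper":0.005},{"translation":[0,0,0],"rot":[0,0,0],"gripper":0.005},{"translation":[0,0,0],"rot":[0,0,0],"gripper":0.005},{"translation":[0,0,0],"rot":[0,0,0],"gripper":0.005},{"translation":[0,0,0],"rot":[0,0,0],"gripper":0.005},{"translation":[0,0,0],"rot":[0,0,0],"gripper":0.005}]' >/dev/null
python3 - <<'E'
from held import *
np.set_printoptions(linewidth=200,precision=1,suppress=True)
o=st();P=np.array(o['eef_pos'][:2]);A=[]
for n in('top','scene'):
    c=cam(n,6);f=c['img'].astype(float);g=f[...,2]-f[...,0]
    r=held(c,g,P,30.1,o['eef_pos'][2]-21.1,20,{'+x':np.arange(-52,53,6),'-x':np.arange(-52,53,6),'+y':np.arange(-26,27,4),'-y':np.arange(-26,27,4)})
    print(n);[print(k,v) for k,v in r.items()]
    p=proj(c,[[533,186,90]])[0].astype(int);A.append(cv2.resize(c['img'][p[1]-35:p[1]+35,p[0]-36:p[0]+36],(396,385),interpolation=2))
cv2.imwrite('pics/hold3.png',np.clip(np.hstack(A)*1.6,0,255).astype(np.uint8))
E
```

```text
t 29.50 [533.7 186.7 137.7] yaw_y 210.14 tilt [ 0.  0. -1.] w 13.0 F [1.1 0.  0.1] 45.2
top
+x [ -1.2  -1.2  -1.8  -1.5  -4.5   nan   nan   nan   nan   nan   nan   nan   nan   nan   nan   nan   nan -11.2]
-x [-0.8 -0.5 -0.5 -0.5 -0.5 -0.8 -1.  -1.   nan  nan  nan  nan -2.  -1.  -1.  -1.  -0.5  0. ]
+y [-1.2 -2.2 -2.5 -2.5 -3.  -3.5 -3.  -2.  -1.5 -0.5 -0.5 -2.2  nan  nan]
-y [2.  2.2 2.2 1.5 2.  2.  1.8 1.2 2.2 2.5 2.5 2.5 3.2 2.8]
scene
+x [4.2 4.  4.  4.  4.5 3.5 3.2 3.2 3.  3.5 4.  3.2 4.  4.  3.8 4.5 4.8 3. ]
-x [-2.5 -2.5 -3.  -3.  -2.  -2.  -1.8 -1.8 -3.2  nan  nan  nan  nan  nan  nan  nan  nan  nan]
+y [ nan  nan  nan  nan -8.8  nan  nan  nan  nan  nan  nan -0.8  0.2  0.2]
-y [0.  2.2 2.2 3.  3.  2.8 2.  2.2 2.2 2.5 2.  2.5 2.5 2.5]
```

View pics/hold3.png

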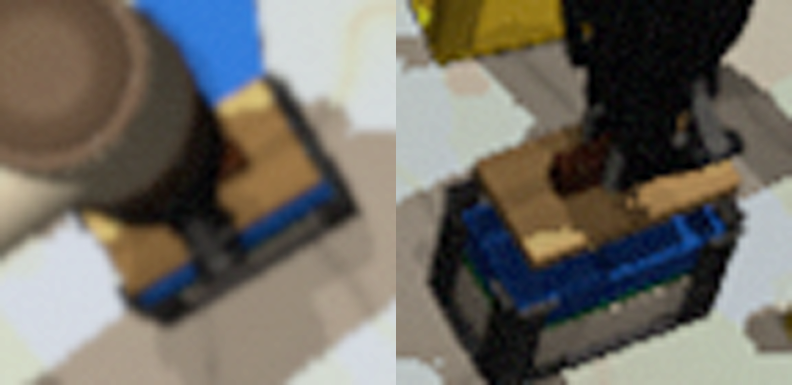

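The lid is level with its handle up, about 1.2 mm toward −length in the grip compared with the other parts. I'll correct that, then lower it.

```bash
python3 -m jog '[{"translation":[-0.0009,0.0006,0],"rot":[0,0,0],"gripper":0.005},{"translation":[0,0,-0.006],"rot":[0,0,0],"gripper":0.005},{"translation":[0,0,-0.006],"rot":[0,0,0],"gripper":0.005},{"translation":[0,0,-0.005],"rot":[0,0,0],"gripper":0.005},{"translation":[0,0,-0.003],"rot":[0,0,0],"gripper":0.005},{"translation":[0,0,-0.002],"rot":[0,0,0],"gripper":0.005},{"translation":[0,0,-0.002],"rot":[0,0,0],"gripper":0.005},{"translation":[0,0,-0.001],"rot":[0,0,0],"gripper":0.005}]'
python3 -m jog '[{"translation":[0,0,-0.001],"rot":[0,0,0],"gripper":0.005},{"translation":[0,0,-0.001],"rot":[0,0,0],"gripper":0.005},{"translation":[0,0,-0.001],"rot":[0,0,0],"gripper":0.005},{"translation":[0,0,-0.001],"rot":[0,0,0],"gripper":0.005},{"translation":[0,0,-0.001],"rot":[0,0,0],"gripper":0.005},{"translation":[0,0,0],"rot":[0,0,0],"gripper":0.005},{"translation":[0,0,0],"rot":[0,0,0],"gripper":0.005},{"translation":[0,0,0],"rot":[0,0,0],"gripper":0.005}]'; python3 -c "from h import *;st()"
```

```text
t: 30.77
eef_pos: [532.5, 187.1, 111.8]
ee_rot: [0.867, -0.499, -0.0, 0.0]
contact_force: [-0.1, -0.1, -0.9]
width: 12.8
gripper_force: 45.2
t: 31.43
eef_pos: [532.5, 187.1, 107.1]
ee_rot: [0.867, -0.499, 0.0, -0.0]
contact_force: [0.0, 0.5, -0.4]
width: 13.1
gripper_force: 45.2
t 31.43 [532.5 187.1 107.1] yaw_y 210.14 tilt [ 1.e-04  1.e-04 -1.e+00] w 13.1 F [ 0.   0.5 -0.4] 45.2
```

```bash
python3 -m jog '[{"translation":[0,0,-0.001],"rot":[0,0,0],"gripper":0.005},{"translation":[0,0,-0.001],"rot":[0,0,0],"gripper":0.005},{"translation":[0,0,-0.001],"rot":[0,0,0],"gripper":0.005},{"translation":[0,0,-0.0005],"rot":[0,0,0],"gripper":0.005},{"translation":[0,0,-0.0005],"rot":[0,0,0],"gripper":0.005},{"translation":[0,0,-0.0003],"rot":[0,0,0],"gripper":0.005},{"translation":[0,0,0],"rot":[0,0,0],"gripper":0.005},{"translation":[0,0,0],"rot":[0,0,0],"gripper":0.005}]'; python3 -c "from h import *;st()"
```

```text
t: 32.1
eef_pos: [532.5, 187.1, 103.1]
ee_rot: [0.867, -0.499, 0.0, -0.0]
contact_force: [-1.9, -0.4, 2.5]
width: 12.9
gripper_force: 45.7
t 32.10 [532.5 187.1 103.1] yaw_y 210.14 tilt [ 1.e-04 -0.e+00 -1.e+00] w 12.9 F [-1.9 -0.4  2.5] 45.7
```

```bash
python3 -m jog '[{"translation":[0,0,-0.0004],"rot":[0,0,0],"gripper":0.005},{"translation":[0,0,0],"rot":[0,0,0],"gripper":0.005},{"translation":[0,0,0],"rot":[0,0,0],"gripper":0.005},{"translation":[0,0,0],"rot":[0,0,0],"gripper":0.02},{"translation":[0,0,0],"rot":[0,0,0],"gripper":0.03},{"translation":[0,0,0],"rot":[0,0,0],"gripper":0.035},{"translation":[0,0,0],"rot":[0,0,0],"gripper":0.035},{"translation":[0,0,0],"rot":[0,0,0],"gripper":0.035}]'
python3 -m jog '[{"translation":[0,0,0.005],"rot":[0,0,0],"gripper":0.035},{"translation":[0,0,0.02],"rot":[0,0,0],"gripper":0.035},{"translation":[0,0,0.035],"rot":[0,0,0],"gripper":0.035},{"translation":[0,0,0.035],"rot":[0,0,0],"gripper":0.035},{"translation":[0,-0.03,0.02],"rot":[0,0,0],"gripper":0.035},{"translation":[0,-0.037,0],"rot":[0,0,0],"gripper":0.035},{"translation":[0,-0.037,0],"rot":[0,0,0],"gripper":0.035},{"translation":[0,-0.037,0],"rot":[0,0,0],"gripper":0.035}]' >/dev/null
python3 -m jog '[{"translation":[0,-0.037,0],"rot":[0,0,0],"gripper":0.035},{"translation":[0,-0.037,0],"rot":[0,0,0],"gripper":0.035},{"translation":[0,-0.02,0],"rot":[0,0,0],"gripper":0.035},{"translation":[0,0,0],"rot":[0,0,0],"gripper":0.035},{"translation":[0,0,0],"rot":[0,0,0],"gripper":0.035},{"translation":[0,0,0],"rot":[0,0,0],"gripper":0.035},{"translation":[0,0,0],"rot":[0,0,0],"gripper":0.035},{"translation":[0,0,0],"rot":[0,0,0],"gripper":0.035}]'
python3 - <<'E'
from h import *
st();A=[]
for n in('top','scene'):
    c=cam(n,3);p=proj(c,[[533,186,60]])[0].astype(int);A.append(cv2.resize(c['img'][p[1]-35:p[1]+35,p[0]-36:p[0]+36],(396,385),interpolation=2))
cv2.imwrite('pics/placed3.png',np.clip(np.hstack(A)*1.6,0,255).astype(np.uint8))
E
```

```text
t: 32.77
eef_pos: [532.5, 187.1, 102.2]
ee_rot: [0.867, -0.499, -0.0, 0.0]
contact_force: [-0.5, -1.0, -0.4]
width: 34.9
gripper_force: 0.0
t: 34.1
eef_pos: [532.6, -46.9, 217.5]
ee_rot: [0.867, -0.498, 0.0, -0.0]
contact_force: [-0.6, -0.8, -0.1]
width: 34.8
gripper_force: 0.0
t 34.10 [532.6 -46.9 217.5] yaw_y 210.23 tilt [ 2.e-04  1.e-04 -1.e+00] w 34.8 F [-0.6 -0.8 -0.1] 0.0
```

View pics/placed3.png

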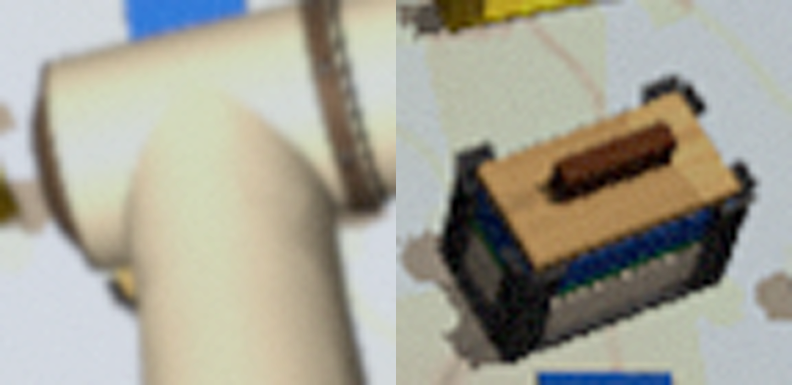

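The lid lies flat on the tray inside the four uprights with its handle up, and the gripper is clear. I'm handing the job in.

```bash
python3 -c "from station import robot;print(robot.job_done())"
```

```text
the job is handed in; nothing more can be done
None
```

I packed the carrier in order (container, tray, then lid with its handle up), each part seated and released before the next, and handed it in at about 34 s; the last picture shows the lid sitting flat between the uprights.

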